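# Eject the packed carton and roll it onto the scale bay

## Task

Press the spring ejector slide all the way in so that it pushes the packed carton out of its nest onto the rollers, and let the slide spring back. Then push the carton along the rollers, without picking it up, into the free bay (the one with the weighing plate) until it sits flat on the plate, up against the end stop. Leave the finished carton in the other bay and the things lying around undisturbed.

Things in the scene. Friction and masses are not known exactly. Their poses are not given: they have to be found in the camera images.
- track: Fixed roller track on the bench, 600 mm long along its y, across in front of the robot. Origin on the bench under its middle; x away from the robot, y along it, z up. 11 free steel rollers (axes along x, 24 mm thick, y = -140 to 140), tops at z = 60. Guide rails: inner faces x = -46 and 46, tops z = 85; the near one is open for |y| < 70. Bays at both ends, centres y = -222 and 222.
- end_stop_left (a point): Top middle of the inner face of the upright dark end stop that closes the bay at the track's +y end: track y = 284, 100 mm above the bench. The bay's floor is 48 mm above the bench.
- end_stop_right (a point): The same for the bay at the track's -y end: track y = -284, 100 mm above the bench.
- nest (a point): Middle of the floor of the nest, a grey pocket on the track's near side: floor 61 mm above the bench, at track x = -118, y = 0; it spans track x -177 to -59. Cheeks on both sides: inner faces at y = -64 and 64, tops 101 mm above the bench, x -163 to -63. Open above and towards the rollers.
- carton: Closed cardboard carton with pale tape, to be moved: 80 (x) by 120 (y) by 70 mm high, 0.35 to 0.7 kg. Origin at the centre of its underside. It starts in the nest, axes along the track's, 0 to 8 mm in front of the ejector plate.
- ejector_pad (a point): Centre of the robot-side face of the ejector's black rubber pad, where it is pressed: pad 70 wide (y) by 50 mm high, centre 101 mm above the bench. Its steel plate is 100 mm wide, 63 to 125 mm above the bench, front face 18 mm ahead of this point. Sprung back, the point is at track x = -148, y = 0.
- scale: Weighing plate: aluminium, 88 (x) by 116 (y) by 10 mm, on the floor of the free bay, at either end of the track. Origin: centre of its underside, 48 mm above the bench; top at 58 mm, 2 mm below the roller tops. Axes as the track's. A carton touching the end stop has its centre within 3 mm of the plate's centre.
- ejector (a joint): Travel in m of the spring ejector slide in the nest along the track's +x (away from the robot, towards the rollers): 0 = sprung back, 0.09 = fully in. The spring takes about 2 to 6 N, plus the carton's friction.
- done_carton: Finished carton, same look and size as the other (80 x 120 x 70 mm), standing in the other bay, underside 48 mm above the bench. Origin at the centre of its underside. Leave it alone.
- valve_block: Bystander: aluminium valve block with two yellow caps, 70 x 50 mm, 149 mm high, on the bench beyond the track. Origin at the centre of its underside.
- parts_bin: Bystander: empty open blue plastic bin 100 x 140 x 60 mm on the bench to the robot's left, nearer the robot than the track. Origin at the centre of its underside.
- screwdriver: Bystander: screwdriver about 200 mm long, lying on the bench to the robot's right, nearer the robot than the track.
Not all that is in view belongs to the job. Leave any orange or red look-alike of the carton alone.

How it is judged:
By the outcome, as a careful person would: the job done as asked, in the order asked, and still so for the second after the job is handed in, with the robot touching nothing.
It also fails if it takes over 54 s, if anything falls off the work surface, if the arm or the gripper's body presses on something with over 40 N, if the wrist force passes 120 N, or if a joint passes its speed limit or range.

## Robot

A 6-joint arm with a two-finger parallel gripper is mounted at the origin on the work surface. World frame = base frame: x ahead of the robot, y to its left, z up, the work surface at z = 0. Lengths are in m, angles in rad, forces in N, time in s.
With the tool pointing down it reaches from about 0.25 to 0.8 m from the base axis. Payload 8.5 kg.
Tool frame: the origin (TCP) lies at the very end of the fingers, on their centre line; the grasp point (between the pads) lies 19 mm behind it; z points along the fingers, y is the line along which they close (so a half turn about z gives the same grasp; the last joint's range is limited). The gripper opens to 85 mm and grips with 20 to 120 N. Pads are 22 mm wide; open, the fingers measure 114 mm over their backs; the gripper's body (76 mm by 85 mm) begins 54 mm behind the grasp point. The pads swing forward as they close: fully open they stand 13 mm farther back than shut.
Start: joints at [1.256, 0.238, -0.013, 1.319, 0, 1.571], TCP at [0.163, 0.499, 0.231] pointing down, gripper open.
Joint ranges: [-2.66, 2.66], [-1.03, 1.9], [-1.14, 1.46], [-1.82, 2.27], [-1.45, 1.34], [-3.14, 3.14]. Speed limits (rad/s): [2.22, 2.22, 2.79, 3.14, 3.14, 3.14].

## Interface

Orientations are given as [roll, pitch, yaw] about the fixed x, y, z axes, in that order (R = Rz(yaw) Ry(pitch) Rx(roll)).
In Python, from workcell import ctrl gives the robot as it stands. Calls block until the motion is done:
- ctrl.move_pose(position, orientation): joint-space move of the TCP to a pose.
- ctrl.line_to(position, attitude=None, vel=0.15, threshold=None): straight line of the TCP; attitude=None keeps the orientation; vel is the mean speed in m/s. With threshold (N) it stops when the force on the tool has changed by that much, and returns True; else False.
- ctrl.movej(angles): joint-space move.
- ctrl.grip(opening, strength=None): finger opening in m; strength is the grip in N (None keeps the last); returns when the fingers have stopped.
- ctrl.pause(seconds).
- ctrl.inverse_kinematics(position, orientation): joint angles nearest the present ones, or None.
- ctrl.capture(name): name is "scene" or "top" or "wrist"; returns the picture (400x640x3 uint8, red, green, blue); there is no depth.
- ctrl.camera_params(name): a dict with "camera_matrix" (3x3 intrinsics, pixels), "rvec" (rotation vector, rad) and "tvec" (3), from world to camera coordinates, as OpenCV has them. Camera axes: x right, y down, z forward; pixel columns grow to the right and rows downward; lengths in m; the calibration is good to about 2 mm. A picture is of the moment at which its call begins: read the wrist's pose just before it. camera_params takes no time and is no camera call; for the wrist camera it gives the pose at the moment of the call.
A pose or a line that the arm cannot do raises ctrl.IKError and nothing moves.
- ctrl.sign_off(): hands the job in; it is judged then, once.
Readings, each from a call of its own:
- ctrl.current_clock(): time.
- ctrl.current_q(): joint angles.
- ctrl.current_dq(): joint speeds.
- ctrl.current_joint_efforts(): joint torques, N m.
- ctrl.current_eef_pos(): TCP position.
- ctrl.current_tool_rot(): TCP orientation.
- ctrl.current_ft_force(): force on the tool from outside, world axes, zero at the start.
- ctrl.current_torque(): the same for the moment, N m.
- ctrl.current_opening(): finger opening in m.
- ctrl.current_finger_force(): force on a finger pad.
Only numpy, scipy, OpenCV 4.12 (cv2) and the standard library are available. Lean on these libraries where they do the work, as an engineer would, in place of code of your own. Each camera call takes 0.05 s, during which the arm holds its last target. There are 200 camera calls.

## Working session

There is one attempt and no reset: what is moved stays moved. The work goes in short steps, each a Python script; the robot and the scene stay as the last script left them, time stands still between calls to the robot, and variables do not carry over. Pictures are saved under pics/ and viewed, at most 10 in all, crops included, and the job is handed in when it is done.

```bash
mkdir -p pics; ls; python3 - <<'E'
from workcell import ctrl
import cv2,numpy as np
for n in("scene","top"):
    cv2.imwrite(f"pics/{n}0.png",cv2.cvtColor(ctrl.capture(n),cv2.COLOR_RGB2BGR))
    p=ctrl.camera_params(n);print(n,p)
print(ctrl.current_tool_rot(),ctrl.current_clock())
E
```

```text
pics
scene {'camera_matrix': array([[399.68834537,   0.        , 318.23994853],
       [  0.        , 399.68834537, 200.24831983],
       [  0.        ,   0.        ,   1.        ]]), 'rvec': array([ 1.085966  ,  2.3281421 , -1.05912026]), 'tvec': array([ 0.37092909, -0.20267842,  1.49057632])}
top {'camera_matrix': array([[466.65078541,   0.        , 322.47333953],
       [  0.        , 466.65078541, 196.83866429],
       [  0.        ,   0.        ,   1.        ]]), 'rvec': array([ 2.13527535, -2.15060461,  0.13254665]), 'tvec': array([0.01157053, 0.58106046, 1.60241111])}
[-3.14028797e+00 -3.61469106e-05  2.82678730e+00] 0.1
```

View pics/scene0.png

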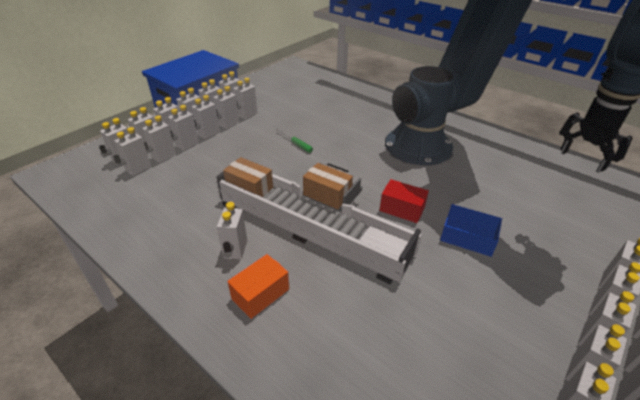

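View pics/top0.png

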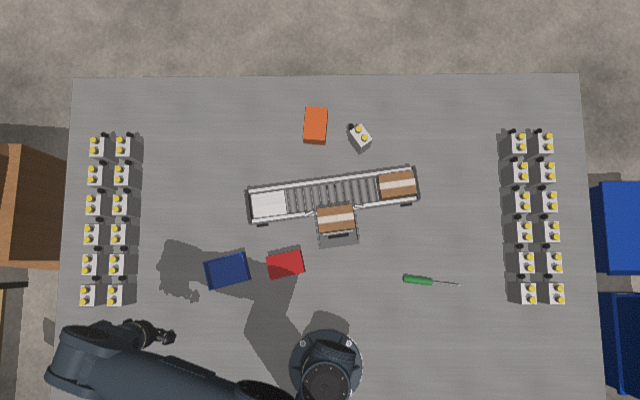

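The scene view shows brown taped cartons at (247,176) and (328,184), with the weighing plate at (388,242). In the top view the finished carton is in the right bay at (397,184) and the carton to move is in the nest at (336,220). The plate is in the left (+y) bay at (267,205). The look-alikes are red (285,263) and orange (315,125), and both stay put. (336,220) fits the description: brown, taped, in the nest. I'll confirm it in a crop and measure.

```bash
cat > h.py <<'E'
from workcell import ctrl
import cv2,numpy as np
def ray(name,uv,z,p=None):
    p=p or ctrl.camera_params(name);R,_=cv2.Rodrigues(p["rvec"]);c=-R.T@p["tvec"]
    u=cv2.undistortPoints(np.float64(uv).reshape(-1,1,2),p["camera_matrix"],None)[:,0]
    d=np.c_[u,np.ones(len(u))]@R
    return c+d*((z-c[2])/d[:,2])[:,None]
E
python3 - <<'E'
from h import *
im=cv2.imread("pics/top0.png")
hsv=cv2.cvtColor(im,cv2.COLOR_BGR2HSV)
c=cv2.resize(im[140:300,200:430],None,fx=3.4,fy=3.4,interpolation=cv2.INTER_CUBIC);cv2.imwrite("pics/crop.png",c)
print(hsv[220,325],hsv[205,267],hsv[230,335],hsv[219,336])
def rects(m,n,z,lo):
    for k in cv2.findContours(cv2.morphologyEx(m,cv2.MORPH_CLOSE,np.ones((9,9)) if n=="brown" else np.ones((3,3))),0,1)[0]:
        if cv2.contourArea(k)<lo: continue
        r=cv2.minAreaRect(k);b=ray("top",cv2.boxPoints(r),z)
        print(n,np.round(r[0],1),b.mean(0).round(4),np.round(b[:,:2],3).tolist())
m=cv2.inRange(hsv,(5,80,60),(20,175,220));m[:,:200]=0;m[:,450:]=0
rects(m,"brown",.131,300);rects(m,"brown",.118,300)
m=cv2.inRange(hsv,(0,0,190),(180,40,255));m[:,:200]=0;m[:,450:]=0
m2=m.copy();rects(m2,"white",.058,150)
E
```

```text
[ 13  22 205] [  0   7 205] [ 13 103 111] [ 13  24 204]
brown [335.4 218.2] [ 0.4971 -0.036   0.131 ] [[0.53, 0.028], [0.545, -0.09], [0.464, -0.1], [0.449, 0.017]]
brown [396.6 184.6] [ 0.6076 -0.2407  0.131 ] [[0.641, -0.175], [0.657, -0.298], [0.574, -0.306], [0.558, -0.184]]
brown [314.9 124.9] [0.816  0.0303 0.131 ] [[0.754, 0.075], [0.886, 0.064], [0.878, -0.015], [0.746, -0.003]]
brown [335.4 218.2] [ 0.4983 -0.0362  0.118 ] [[0.531, 0.028], [0.547, -0.091], [0.465, -0.1], [0.45, 0.018]]
brown [396.6 184.6] [ 0.6097 -0.2426  0.118 ] [[0.643, -0.176], [0.66, -0.3], [0.576, -0.309], [0.56, -0.186]]
brown [314.9 124.9] [0.8199 0.0307 0.118 ] [[0.757, 0.076], [0.891, 0.064], [0.882, -0.015], [0.749, -0.003]]
white [335.3 217.6] [ 0.5059 -0.0368  0.058 ] [[0.509, 0.025], [0.524, -0.097], [0.503, -0.099], [0.488, 0.023]]
white [280.5 204.5] [0.5533 0.1533 0.058 ] [[0.588, 0.265], [0.613, 0.054], [0.519, 0.042], [0.494, 0.252]]
white [397.  183.4] [ 0.624 -0.253  0.058] [[0.627, -0.191], [0.642, -0.312], [0.621, -0.314], [0.606, -0.194]]
white [360.7 134.9] [ 0.7992 -0.1296  0.058 ] [[0.813, -0.091], [0.841, -0.13], [0.785, -0.168], [0.757, -0.13]]
```

View pics/crop.png

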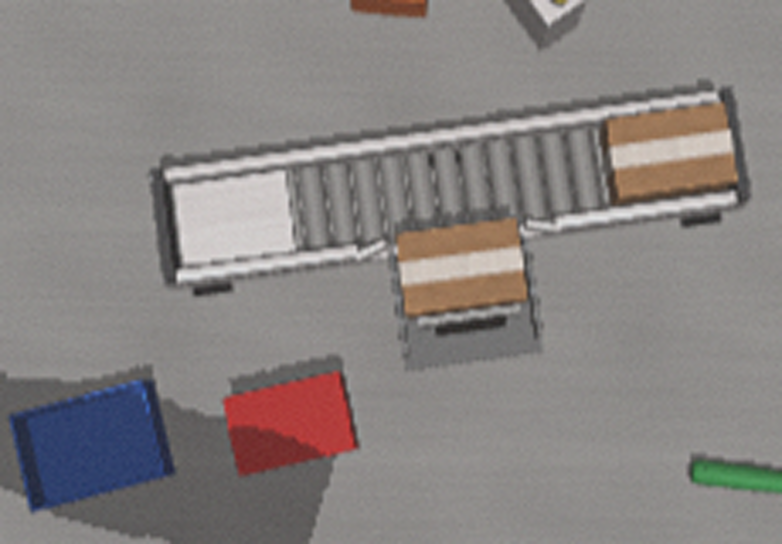

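The crop confirms it: the brown taped carton is at crop (462,267), in the nest in front of the ejector plate and its black pad at (470,325). The plate is in the left bay, and the rails run from crop (170,174) to (716,98) on the far side and (180,275) to (735,200) on the near side.

```bash
python3 - <<'E'
from h import *
f=lambda L:np.array(L)/3.4+[200,140]
a=ray("top",f([(170,174),(180,275),(716,98),(735,200)]),.085)[:,:2]
l,r=a[:2].mean(0),a[2:].mean(0)
d=l-r;yaw=np.arctan2(-d[0],d[1]);c=(l+r)/2
print("center",c,"yaw",yaw,"len",np.hypot(*d))
R=np.array([[np.cos(yaw),-np.sin(yaw)],[np.sin(yaw),np.cos(yaw)]])
loc=lambda p:(np.array(p)-c)@R
print("ends",loc(a).round(3).tolist(),"nestcarton",loc([.4971,-.036]),"done",loc([.6097,-.2426]))
# plate edges, ejector pad top centre (z .126), nest floor near corners (z .061)
print("plate",loc(ray("top",f([(176,185),(288,170),(297,250),(180,263)]),.058)[:,:2]).round(3).tolist())
print("pad",loc(ray("top",f([(470,325)]),.126)[:,:2]),"nest corners",loc(ray("top",f([(405,368),(540,351)]),.061)[:,:2]))
E
```

```text
center [ 0.58149487 -0.0275022 ] yaw 0.1294268411260817 len 0.5596650737654753
ends [[0.052, 0.279], [-0.052, 0.281], [0.053, -0.279], [-0.053, -0.281]] nestcarton [-0.08478577  0.00246577] done [ 2.07451114e-04 -2.16939047e-01]
plate [[0.044, 0.278], [0.044, 0.162], [-0.04, 0.163], [-0.036, 0.283]]
pad [[-0.14269576  0.00096177]] nest corners [[-0.17318864  0.07013201]
 [-0.17475025 -0.06687883]]
```

The track frame is consistent to a few mm. Pressing the ejector now.

```bash
cat >> h.py <<'E'
C=np.array([.5817,-.0260]);Y=.1294
def W(x,y,z):
    return [C[0]+x*np.cos(Y)-y*np.sin(Y),C[1]+x*np.sin(Y)+y*np.cos(Y),z]
def loc(p):
    d=np.array(p)[:2]-C;return np.array([d[0]*np.cos(Y)+d[1]*np.sin(Y),-d[0]*np.sin(Y)+d[1]*np.cos(Y)])
def snap(n,f):
    cv2.imwrite(f,cv2.cvtColor(ctrl.capture(n),cv2.COLOR_RGB2BGR))
E
python3 - <<'E'
from h import *
# tool y along track y: yaw = Y+pi or Y
for w in (Y,Y+np.pi,Y+np.pi/2,Y-np.pi/2): print(w,[None if q is None else q.round(2).tolist() for q in [ctrl.inverse_kinematics(W(*p),[np.pi,0,w]) for p in ((-.178,0,.2),(-.178,0,.095),(0,-.1,.2),(0,.15,.09))] for q in [q if q is None else np.array(q)]])
E
```

```text
0.1294 [[-0.12, 0.05, -0.32, 1.2, 0.0, 2.89], [-0.12, 0.14, -0.52, 0.92, 0.0, 2.89], [-0.21, 0.39, 0.13, 1.31, 0.0, 2.8], [0.21, 0.4, -0.15, 1.02, 0.0, -3.06]]
3.270992653589793 [[-0.12, 0.05, -0.32, 1.2, 0.0, -0.25], [-0.12, 0.14, -0.52, 0.92, 0.0, -0.25], [-0.21, 0.39, 0.13, 1.31, 0.0, -0.34], [0.21, 0.4, -0.15, 1.02, 0.0, 0.09]]
1.7001963267948965 [[-0.12, 0.05, -0.32, 1.2, 0.0, 1.32], [-0.12, 0.14, -0.52, 0.92, 0.0, 1.32], [-0.21, 0.39, 0.13, 1.31, 0.0, 1.23], [0.21, 0.4, -0.15, 1.02, 0.0, 1.66]]
-1.4413963267948966 [[-0.12, 0.05, -0.32, 1.2, 0.0, -1.82], [-0.12, 0.14, -0.52, 0.92, 0.0, -1.82], [-0.21, 0.39, 0.13, 1.31, 0.0, -1.91], [0.21, 0.4, -0.15, 1.02, 0.0, -1.49]]
```

```bash
python3 - <<'E'
from h import *
ctrl.grip(0.0)
ctrl.move_pose(W(-.180,0,.2),[np.pi,0,Y+np.pi])
ctrl.line_to(W(-.180,0,.095))
f0=ctrl.current_ft_force()
hit=ctrl.line_to(W(-.150,0,.095),vel=.04,threshold=2);print(hit,loc(ctrl.current_eef_pos()),ctrl.current_ft_force()-f0)
hit=ctrl.line_to(W(-.058,0,.095),vel=.05,threshold=30)
print(hit,loc(ctrl.current_eef_pos()),np.array(ctrl.current_ft_force())-f0,ctrl.current_clock())
snap("scene","pics/s1.png")
im=cv2.imread("pics/s1.png")[130:290,190:440];cv2.imwrite("pics/s1c.png",cv2.resize(im,None,fx=3,fy=3,interpolation=2))
E
```

```text
True [-1.53770320e-01  8.74815645e-06] [-1.37643926  0.24736095  0.82884123]
True [-0.06802329  0.00072552] [-5.89477095 -1.23031081  5.31805772] 6.175
```

View pics/s1c.png

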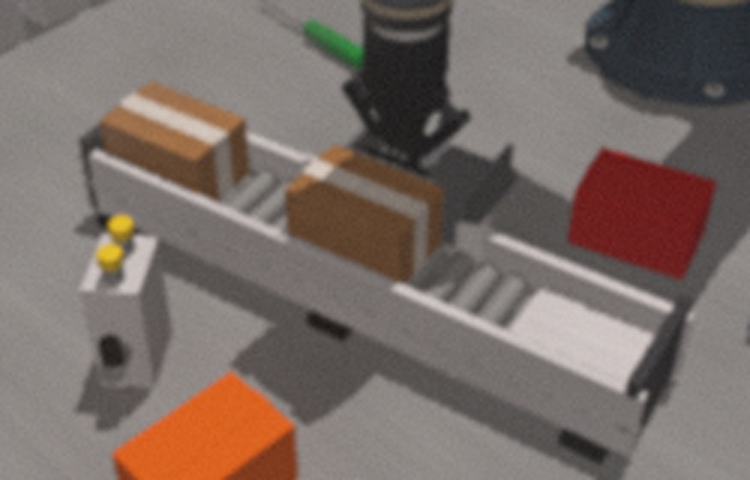

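The crop shows the carton on the rollers at (365,210), aligned with the rails. I'll press once more to be sure the slide reached its stop, then withdraw slowly.

```bash
python3 - <<'E'
from h import *
hit=ctrl.line_to(W(-.055,0,.095),vel=.02,threshold=25)
print(hit,loc(ctrl.current_eef_pos()),ctrl.current_ft_force())
hit=ctrl.line_to(W(-.055,0,.095),vel=.02,threshold=25)
print(hit,loc(ctrl.current_eef_pos()),ctrl.current_ft_force())
ctrl.line_to(W(-.178,0,.095),vel=.08)
print(ctrl.current_ft_force())
ctrl.line_to(W(-.178,0,.2));print(ctrl.current_clock())
snap("top","pics/t2.png")
im=cv2.imread("pics/t2.png")
cv2.imwrite("pics/t2c.png",cv2.resize(im[140:300,230:430],None,fx=3.6,fy=3.6,interpolation=2))
E
```

```text
True [-0.06827782  0.0008632 ] [-5.94129109 -1.25319041  4.62661654]
True [-0.06865946  0.00096966] [-6.5381981  -0.72877798  4.51992272]
[-0.20635562 -0.48202112  0.61818348]
9.425
```

View pics/t2c.png

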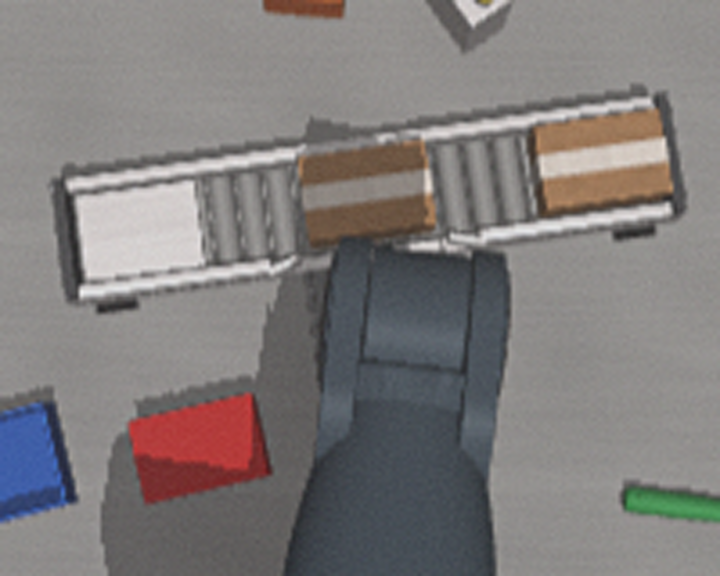

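The crop shows the carton centred on the rollers at (367,193), parallel to the rails, with the finished carton still in its place at (603,160).

```bash
python3 - <<'E'
from h import *
im=cv2.imread("pics/t2.png");hsv=cv2.cvtColor(im,cv2.COLOR_BGR2HSV)
m=cv2.inRange(hsv,(5,60,40),(20,190,220));m[:,:300]=0;m[:,360:]=0;m[:160]=0
m=cv2.morphologyEx(m,cv2.MORPH_CLOSE,np.ones((9,9)))
k=max(cv2.findContours(m,0,1)[0],key=cv2.contourArea);print([loc(p).round(3).tolist() for p in ray("top",cv2.boxPoints(cv2.minAreaRect(k)),.130)])
o=[np.pi,0,Y+np.pi/2]
ctrl.move_pose(W(-.10,-.11,.22),o)
ctrl.grip(.05)
ctrl.line_to(W(0,-.11,.20))
ctrl.line_to(W(0,-.11,.092),threshold=12)
print(loc(ctrl.current_eef_pos()),ctrl.current_eef_pos()[2],ctrl.current_opening(),ctrl.current_ft_force(),ctrl.current_clock())
snap("scene","pics/s3.png")
im=cv2.imread("pics/s3.png")[130:290,190:440];cv2.imwrite("pics/s3c.png",cv2.resize(im,None,fx=3,fy=3,interpolation=2))
E
```

```text
[[0.041, 0.062], [0.042, -0.058], [-0.043, -0.057], [-0.044, 0.061]]
[ 0.00038182 -0.110281  ] 0.09305861699894859 0.050010948605679915 [-0.22280162 -0.51290967  0.15501535] 12.9667
```

View pics/s3c.png

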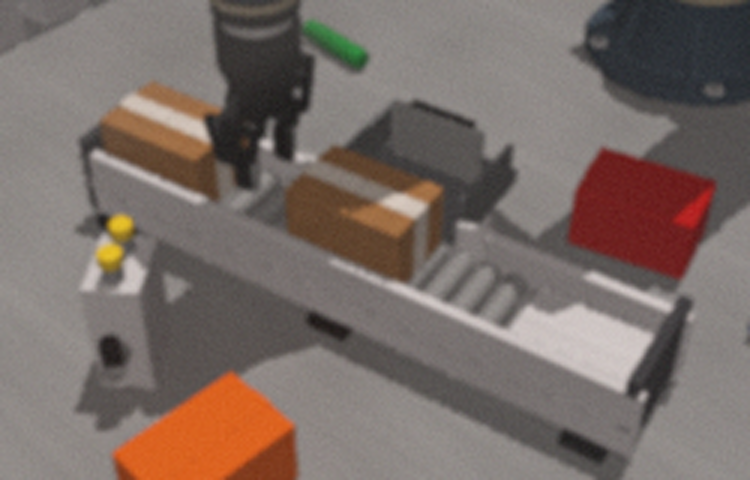

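The ejector has sprung back at (430,140), and the fingers stand between the two cartons at (250,160). Pushing now.

```bash
python3 - <<'E'
from h import *
h=ctrl.line_to(W(0,.07,.092),vel=.06,threshold=25);print(h,loc(ctrl.current_eef_pos()),ctrl.current_ft_force())
h=ctrl.line_to(W(0,.165,.092),vel=.04,threshold=20);print(h,loc(ctrl.current_eef_pos()),ctrl.current_ft_force(),ctrl.current_clock())
snap("scene","pics/s4.png")
im=cv2.imread("pics/s4.png")[130:290,190:440];cv2.imwrite("pics/s4c.png",cv2.resize(im,None,fx=3,fy=3,interpolation=2))
E
```

```text
False [7.30666026e-06 6.98925102e-02] [-0.0104279  -0.0117226   0.68751025]
True [-1.19985388e-04  1.52885017e-01] [ 1.44360713 -2.22529536 -1.31384658] 18.0417
```

View pics/s4c.png

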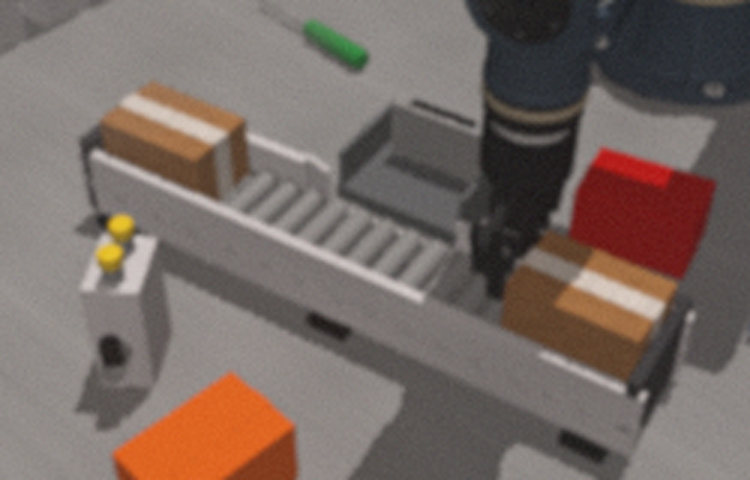

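The carton is in the left bay at (590,300), touching the stop, and the TCP at y=153 mm is where it should be. I'll give it one more gentle push, back away, and check from above.

```bash
python3 - <<'E'
from h import *
h=ctrl.line_to(W(0,.165,.092),vel=.02,threshold=15);print(h,loc(ctrl.current_eef_pos()))
ctrl.line_to(W(0,.11,.092),vel=.06);ctrl.line_to(W(0,.10,.22));ctrl.move_pose(W(-.12,-.12,.25),[np.pi,0,Y+np.pi/2])
snap("top","pics/t5.png");print(ctrl.current_clock(),ctrl.current_ft_force())
im=cv2.imread("pics/t5.png");hsv=cv2.cvtColor(im,cv2.COLOR_BGR2HSV)
m=cv2.inRange(hsv,(5,60,40),(20,190,220));m[:,:230]=0;m[:,420:]=0;m[:150]=0
m=cv2.morphologyEx(m,cv2.MORPH_CLOSE,np.ones((9,9)))
for k in cv2.findContours(m,0,1)[0]:
    if cv2.contourArea(k)>300:
        b=ray("top",cv2.boxPoints(cv2.minAreaRect(k)),.128 if k[:,0,0].mean()<330 else .118);print([loc(p).round(3).tolist() for p in b],loc(b.mean(0)))
cv2.imwrite("pics/t5c.png",cv2.resize(im[90:300,200:460],None,fx=2.8,fy=2.8,interpolation=2))
E
```

```text
True [-0.00025602  0.1526103 ]
21.3 [-0.06917564 -0.16834908 -0.4988332 ]
[[0.042, 0.284], [0.041, 0.161], [-0.045, 0.161], [-0.044, 0.283]] [-0.0014131   0.22246099]
```

View pics/t5c.png

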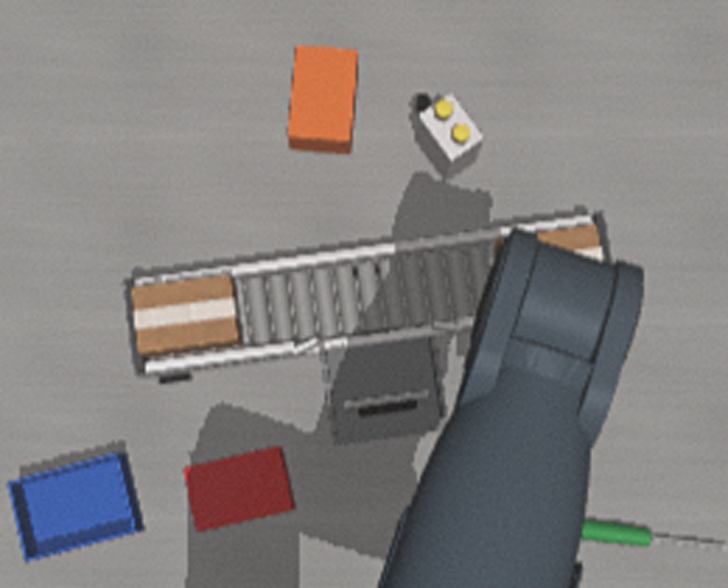

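The carton at (185,315) fills the left bay, measured from y=161 to 284 mm, so it sits at the end stop and parallel to the track. The ejector is back, the bystanders haven't moved, and the arm is clear.

```bash
python3 -c "
from workcell import ctrl
print(ctrl.sign_off())"
```

```text
the job is handed in; nothing more can be done
None
```

The carton was ejected and pushed along the rollers onto the weighing plate, up against the left end stop; the ejector sprang back, nothing else looked disturbed, and I handed the job in at about 21 s.

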